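# Hold the release key in the pill carousel

### The job

The pill carousel is locked for refilling: lift the clear hinged flap on its white lock pod gently, without flinging or slamming it, all the way back onto its stop. Then take the orange release key out of its grey stand, pass its steel blade down through the slot in the pod, push it fully home against the spring until its orange shoulder meets the pod, and finish while still gripping it and holding it in there, with the flap still up. Leave everything else on the ledge where it stands.

Things in the scene. Friction and masses are not known exactly. Their poses are not given: they have to be found in the camera images.
- dispenser: carousel pill dispenser, fixed to the ledge. White lock pod, a box 64 (x) x 68 (y, from -42 to +26) x 75 tall; origin on the ledge straight under the slot's centre. Its z is up. Beyond the pod on +x lies the clear round drum with pills, its centre 135 from the origin, 204 across, 43 tall (hub 46). Sizes in mm.
- slot (a point): centre of the slot's mouth, in the plane of the pod's flat top, 75 above the ledge; axes as the dispenser's. The slot is upright, 8 wide along x and 32 along y through a top plate 12 thick, the mouth bevelled 3 on each side; below it is a wider hollow. Sizes in mm.
- flap_hinge (a point): middle of the flap's hinge axis, which runs along the dispenser's x, 36 from the slot on the -y side and 6 above the pod's top. Sizes in mm.
- flap (a joint): flap angle in rad: 0 lying flat over the slot, growing as its +y end is lifted, 2.0 on its stop (leaning back past upright to the -y side). It starts shut or a little ajar (up to 0.3). A friction hinge (about 0.035 N m): it stays where it is left. On its stop its bar is 159 mm above the ledge and 72 mm to the -y side of the slot.
- flap_bar (a point): centre of the orange T-bar at the flap's free end, 86 from the hinge axis; the bar is a rod 10 thick and 30 long along the dispenser's x. Pinched by its two ends from above it can turn between the pads as the flap swings. A neck 12 wide and 26 long joins it to the clear plate (50 wide along x, 4 thick); below the bar is free air down to the ledge. Sizes in mm.
- release (a joint): green sprung release plate inside the pod, sinking in m: 0 at rest with its top 28 below the pod's top; 0.012 when the key is fully home, at most 0.015. The spring pushes back up with 1.5 N plus 0.25 N per mm and drives the key out again if it is not held down. Sizes in mm.
- key: release key, standing upright in its stand at the start, mass about 80 g (varies). Orange grip head 16 (x) x 46 (y) x 42 tall above the origin; steel blade 6 (x) x 30 (y) x 40 long below it. Origin: centre of the flat shoulder between head and blade (the head's underside); z up. Alike after a half turn about z. Sizes in mm.
- key_tip (a point): centre of the lower end of the key's blade, 40 below the key's origin; axes as the key's. Sizes in mm.
- key_stand: grey block fixed to the ledge, 70 (x) x 76 (y) x 45 tall, with a pocket that holds the blade with about 3.5 of play; the key's shoulder rests on its top. Origin: centre of the underside, axes as the key's. It may stand left or right of the dispenser. Sizes in mm.
- mortar: white ceramic mortar, 100 across the rim and 65 tall, with its pestle fixed leaning in it towards its +x (pestle end 65 out, 95 up); origin: centre of the underside; bystander, stands on the other side of the dispenser from the key stand. Sizes in mm.
- bottle: closed amber bottle with white twist cap, 54 across, 95 tall; origin: centre of the underside; bystander. Sizes in mm.
- nail_file: steel nail file with blue grip, 165 long, 15 wide, 8 thick, lying flat along its x; bystander. Sizes in mm.
- latch_box: grey plastic box with a steel spring latch, 82 x 122 x 54 tall; origin: centre of the underside; bystander. Sizes in mm.
- tumbler: blue ceramic tumbler, 68 across, 90 tall; origin: centre of the underside; bystander. Sizes in mm.
Things that resemble listed ones, but are neither listed nor needed, are in the scene too. There is more than one size of the key; the one meant has the size given above.

How it is judged:
On the way, in this order (a step that is already met when the one before it is completed fails the run):
1. the flap is up on its stop (value of joint flap above 1.85 rad), for 0.2 s.
2. the key's blade has passed through the slot's top plate (z of key_tip in the frame of slot below -0.014 m and horizontal distance between key_tip and slot below 0.006 m), for 0.1 s.
At the end, for the whole second after the job is handed in: The flap is on its stop (within 0.15 rad); the key stands upright (within 0.1 rad) in the slot (tip within 6 mm of the slot's centre line), its shoulder within 4 mm of the pod's top and the release plate sunk by more than 8 mm of its 12; the fingers still grip the key and it is at rest (value of joint flap above 1.85 rad and z of key in the frame of slot below 0.004 m and horizontal distance between key_tip and slot below 0.006 m and angle between the z axis of key and the z axis of dispenser, either way round below 0.1 rad and value of joint release above 0.008 m and contact force between the fingers and key above 2 N and linear speed of key below 0.02 m/s); the arm keeps its last pose, push and grip.
It fails at once if the flap is flung or slammed (faster than 3 rad/s) (velocity of joint flap above 3 rad/s or velocity of joint flap below -3 rad/s).
It fails at once if a bystander is moved by more than 20 mm (distance of any of mortar, bottle, nail_file, latch_box, tumbler from where it was at the start of the episode above 0.02 m).
It also fails if it takes over 64 s, if anything falls off the work surface, if the arm or the gripper's body presses on something with over 40 N, if the wrist force passes 120 N, or if a joint passes its speed limit or range.

### The arm

A 6-joint arm with a two-finger parallel gripper is mounted at the origin on the work surface. World frame = base frame: x ahead of the robot, y to its left, z up, the work surface at z = 0. Lengths are in m, angles in rad, forces in N, time in s.
With the tool pointing down it reaches from about 0.3 to 0.775 m from the base axis. Payload 14.6 kg.
Tool frame: the origin (TCP) lies at the very end of the fingers, on their centre line; the grasp point (between the pads) lies 19 mm behind it; z points along the fingers, y is the line along which they close (so a half turn about z gives the same grasp; the last joint's range is limited). The gripper opens to 94 mm and grips with 3 to 60 N. Pads are 16 mm wide; open, the fingers measure 119 mm over their backs; the gripper's body (75 mm by 177 mm) begins 78 mm behind the grasp point.
Start: joints at [1.137, 0.3, 1.521, -0, 1.321, -0.067], TCP at [0.197, 0.513, 0.167] pointing down, gripper open.
Joint ranges: [-3.03, 3.03], [-0.79, 2.21], [0.23, 2.52], [-1.04, 4.18], [0, 3.07], [-2.55, 2.55]. Speed limits (rad/s): [2.22, 2.22, 2.57, 3.14, 3.14, 3.14].

### API

Orientations are given as [roll, pitch, yaw] about the fixed x, y, z axes, in that order (R = Rz(yaw) Ry(pitch) Rx(roll)).
In Python, from station import ctrl, camera, camera_info, finder gives the robot as it stands.
- The arm moves only by the tool carry_out, never from a script. Its argument "motion" is a list of rows, each a list of 2 entries, a list of its own where there are three numbers: the shift along the tool's x, y, z as a fraction of full scale, then the turn about the tool's z as a fraction of full scale. A call has 1 to 12 rows; each row is the pose to reach, as a shift and turn from the pose commanded when the call began, along the tool's axes at that moment, turning the shorter way round; what a row does not reach only later rows make up. Full scale, the value 1, is 200 mm for a shift and 360 degrees for a turn. A row lasts 1/10 s, in which the tool goes at most 50 mm and 8.59 degrees, less where a joint would pass 70% of its speed; a pose out of reach is approached as far as the arm can. A call with a number of a shift or a turn outside -1 to 1 is refused whole. A call with a gripper value outside its range is refused whole. "hand" is the closure, from -1 (fully open) to 1 (shut), set as the call begins (left out, the last holds). The fingers move at their own pace and stop on an object; "force" is the grip in N (left out, the last holds). Time passes only in rows, so rows that repeat a pose let the fingers close. It gives the time, the measured TCP pose, the force, the opening and the grip force at its end, in the units of the state.
- ctrl.get_obs(): the state, without advancing time (a new reading comes with each control period).
- camera(name): name is "side" or "top"; returns (picture, depth): 480x640x3 uint8, blue, green, red; 480x640 float32, m along the optical axis (not along the pixel's ray), 0 where there is no reading.
- camera_info(name): a dict with "camera_matrix" (3x3 intrinsics, pixels), "origin" and "attitude" of the camera in the world. Camera axes: x right, y down, z forward; pixel columns grow to the right and rows downward; lengths in m; the calibration is good to about 2 mm. A picture is of the moment at which its call begins. camera_info takes no time and is no camera call.
- ctrl.hand_in(): hands the job in; it is judged then, once.
Trained networks look in the newest picture that a camera, given by its name, has taken for a name from the list of things; names that differ only in an ending like _2 or _b are one class to them, and where a whole thing is asked for, a point or a joint stands for the part that bears it (a point fixed in the world has none). Each returns a list of dicts, best first, with "conf" (0 to 1); they miss things now and then, are a little off and sometimes report something else, mostly with a low value. They report only what shows in the picture. A call takes as long as a camera call. They do not tell look-alikes from the thing itself.
- finder.boxes_of(camera, query): "location" ([column, row] in pixels, amid what is visible of it).
- finder.cut_out(camera, query): "mask" (480x640 bool, what is visible of it) and "location" ([column, row] in pixels, amid what is visible of it).
- finder.pinpoint(camera, query): "location" ([column, row] in pixels: a listed point, or the origin of a listed thing).
The state is a dict: "time_s": time; "qpos": joint angles; "joint_vel": joint speeds; "tau": joint torques, N m; "ee_pos": TCP position; "eef_rot": TCP orientation; "force": force on the tool from outside, world axes, zero at the start; "moment": the same for the moment, N m; "grip_width": finger opening in m; "grip_force": force on a finger pad.
Only numpy, scipy, OpenCV 4.12 (cv2) and the standard library are available. Lean on these libraries where they do the work, as an engineer would, in place of code of your own. Each camera call takes 0.05 s, during which the arm holds its last target. There are 200 camera calls.

## Working session

There is one attempt and no reset: what is moved stays moved. The work goes in short steps, Python scripts to look and compute and a tool call to move; the robot and the scene stay as the last step left them, time stands still between calls to the robot, and variables do not carry over. Pictures are saved under pics/ and viewed, at most 13 in all, crops included, and the job is handed in when it is done.

Besides the shell and the picture viewer there is one more tool, called by a JSON object that holds its "fn" and its "kwargs". carry_out: Moves the arm, as the interface text tells. Its arguments: {"type":"object","properties":{"motion":{"type":"array","items":{"type":"array"}},"hand":{"type":"number"},"force":{"type":"number"}},"required":["motion"]}

```bash
mkdir -p pics; ls; cat > h.py <<'E'
import numpy as np, cv2
from scipy.spatial.transform import Rotation as R
from station import ctrl, camera, camera_info, finder
def cam(n):
    i=camera_info(n); return np.array(i["camera_matrix"]),np.array(i["origin"]),i["attitude"]
def att(a):
    a=np.array(a,float)
    return a if a.shape==(3,3) else R.from_euler('xyz',a).as_matrix()
def ray(n,px):
    K,o,a=cam(n); d=att(a)@np.linalg.inv(K)@np.array([px[0],px[1],1.]); return o,d
def at_z(n,px,z):
    o,d=ray(n,px); return o+d*(z-o[2])/d[2]
def proj(n,p):
    K,o,a=cam(n); q=K@(att(a).T@(np.array(p)-o)); return q[:2]/q[2]
def cloud(n,depth):
    K,o,a=cam(n); v,u=np.mgrid[:480,:640]
    q=np.stack([(u-K[0,2])/K[0,0],(v-K[1,2])/K[1,1],np.ones(u.shape)],-1)*depth[...,None]
    return q@att(a).T+o
def tri(pa,pb):
    (o1,d1),(o2,d2)=ray("side",pa),ray("top",pb)
    A=np.stack([d1,-d2],1); s=np.linalg.lstsq(A,o2-o1,rcond=None)[0]
    a,b=o1+d1*s[0],o2+d2*s[1]; return (a+b)/2,np.linalg.norm(a-b)
E
python3 - <<'E'
from h import *
for n in("side","top"):
    print(camera_info(n)); im,d=camera(n); cv2.imwrite(f"pics/{n}0.png",im); np.savez(f"{n}0.npz",im=im,d=d)
    for q in("slot","flap_hinge","flap_bar","key","key_tip","key_stand","dispenser","mortar","bottle","nail_file","latch_box","tumbler"):
        print(n,q,[(np.round(r["location"]).tolist(),round(r["conf"],2)) for r in finder.pinpoint(n,q)])
print(ctrl.get_obs())
E
```

```text
pics
{'camera_matrix': array([[450.4322816 ,   0.        , 316.69338746],
       [  0.        , 450.4322816 , 236.714062  ],
       [  0.        ,   0.        ,   1.        ]]), 'origin': array([ 0.18913233, -0.72947289,  0.72893209]), 'attitude': array([-2.243771  , -0.00408129, -0.43545011])}
side slot [([291.0, 245.0], 0.73), ([284.0, 228.0], 0.34)]
side flap_hinge [([304.0, 249.0], 0.68)]
side flap_bar [([283.0, 230.0], 0.77), ([297.0, 269.0], 0.57)]
side key [([340.0, 298.0], 0.97), ([372.0, 339.0], 0.84)]
side key_tip [([337.0, 317.0], 0.71), ([316.0, 363.0], 0.56)]
side key_stand [([366.0, 353.0], 0.61), ([304.0, 248.0], 0.51), ([260.0, 165.0], 0.39)]
side dispenser [([293.0, 269.0], 0.69)]
side mortar [([261.0, 209.0], 0.68)]
side bottle [([311.0, 188.0], 0.95)]
side nail_file [([460.0, 424.0], 0.84)]
side latch_box [([434.0, 333.0], 0.64)]
side tumbler [([261.0, 162.0], 0.67), ([367.0, 351.0], 0.29)]
{'camera_matrix': array([[450.14867367,   0.        , 322.22829896],
       [  0.        , 450.14867367, 235.36496813],
       [  0.        ,   0.        ,   1.        ]]), 'ori
[... 657 characters left out ...]
2.0, 195.0], 0.58)]
top tumbler []
{'time_s': 1.3, 'qpos': array([ 1.13739556e+00,  2.99839595e-01,  1.52097594e+00, -1.77986906e-05,
        1.32070270e+00, -6.66091920e-02]), 'joint_vel': array([-0.0009124 ,  0.00083354,  0.0015136 ,  0.00123725, -0.00062212,
       -0.00048742]), 'tau': array([-1.05100848e-03, -5.31666291e+01, -3.52920628e+01,  7.08309026e-02,
        2.13126722e-02, -2.62285391e-05]), 'ee_pos': array([0.19725599, 0.51341352, 0.16668892]), 'eef_rot': array([3.14151955e+00, 2.21601486e-05, 2.77480549e+00]), 'force': array([-0.32142889, -0.71693857,  0.08219208]), 'moment': array([-0.05502193,  0.01636983,  0.02553491]), 'grip_force': 0.0, 'grip_width': 0.09421882046446999}
```

View pics/side0.png

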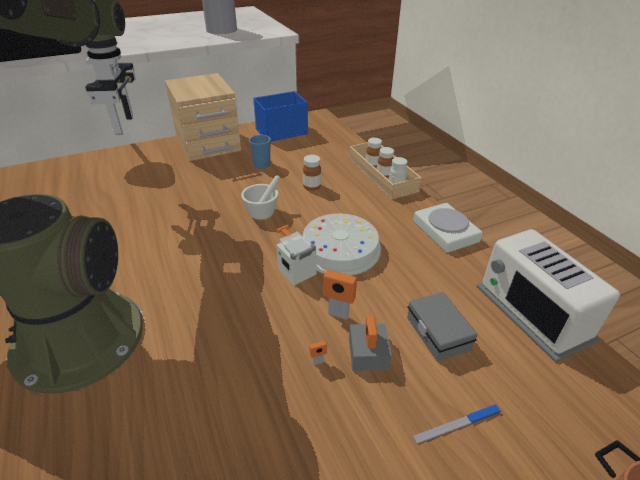

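View pics/top0.png

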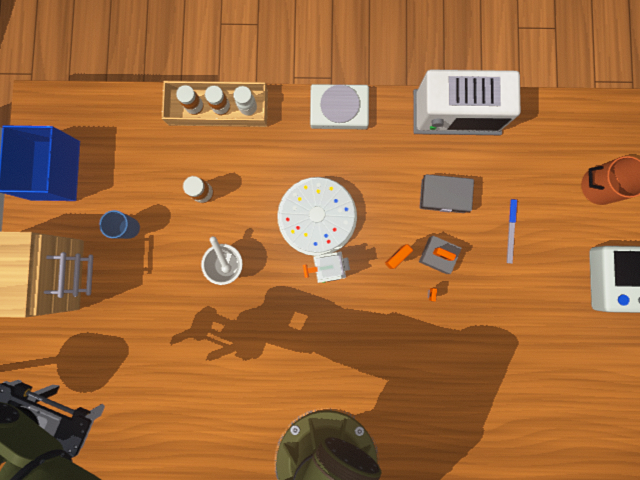

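The two views show three orange keys. One is in the grey stand (side 371,333; top 445,254), a large one stands loose (side 340,290; top 399,257), and a small one is at side 318,352 and top 433,294. The text says the key stands in its stand, so the first is the candidate. The flap bar is at side (284,231), top (309,271). Next I'll measure sizes and take an enlarged crop.

```bash
python3 - <<'E'
from h import *
def stat(name,P,thr_c=None):
    xy=P[:,:2].astype(np.float32); (c,s,a)=cv2.minAreaRect(xy)
    b=cv2.boxPoints((c,s,a)); e=[b[1]-b[0],b[2]-b[1]]
    l=max(e,key=np.linalg.norm)
    print(name,len(P),"c",np.round(c,4),"size",np.round(sorted(s),4),"long-axis deg",round(np.degrees(np.arctan2(l[1],l[0]))%180,1),"z",np.round(np.percentile(P[:,2],[2,50,98]),4))
for n in("side","top"):
    f=np.load(f"{n}0.npz"); im,d=f["im"],f["d"]; C=cloud(n,d)
    hsv=cv2.cvtColor(im,cv2.COLOR_BGR2HSV)
    m=((hsv[...,0]>4)&(hsv[...,0]<14)&(hsv[...,1]>200)&(hsv[...,2]>130)).astype(np.uint8)
    k,l,st,ce=cv2.connectedComponentsWithStats(m)
    for i in range(1,k):
        if st[i,4]>15 and st[i,4]<2000 and abs(C[l==i][:,1].mean())<0.35:
            P=C[(l==i)&(d>0)]; print(n,ce[i].round(),end=" "); stat("orange",P)
            zt=np.percentile(P[:,2],95); T=P[P[:,2]>zt-.006]
            if len(T)>8: stat("   top",T)
    # grey stand tops, pod top
    for nm,box,z in(("stand",(330,310,400,380) if n=="side" else (415,230,470,275),.045),("pod",(270,225,325,290) if n=="side" else (300,240,360,290),.08)):
        x0,y0,x1,y1=box; S=C[y0:y1,x0:x1].reshape(-1,3)
        S=S[abs(S[:,2]-z)<.008]; stat(nm,S)
    x0,y0,x1,y1=(290,205,390,285) if n=="side" else (270,170,365,262)
    S=C[y0:y1,x0:x1].reshape(-1,3);S=S[(S[:,2]>.035)&(S[:,2]<.055)]
    c,r=cv2.minEnclosingCircle(S[:,:2].astype(np.float32)); print("drum",c,r)
    a=im[200:380,255:415] if n=="side" else im[215:310,290:480]
    cv2.imwrite(f"pics/crop_{n}.png",cv2.resize(a,None,fx=4 if n=="side" else 4,fy=4 if n=="side" else 4,interpolation=cv2.INTER_CUBIC)[:600])
E
```

```text
stand 1052 c [ 0.5131 -0.2775] size [0.0704 0.08  ] long-axis deg 67.0 z [0.0388 0.0448 0.0481]
pod 547 c [ 0.4872 -0.0456] size [0.0643 0.2021] long-axis deg 102.3 z [0.0725 0.0841 0.0878]
drum (0.5741674900054932, 0.017516640946269035) 0.13332809507846832
top [398. 256.] orange 158 c [ 0.5118 -0.1712] size [0.0254 0.0868] long-axis deg 131.4 z [-0.0003  0.1129  0.1181]
   top 91 c [ 0.5054 -0.1632] size [0.0224 0.0644] long-axis deg 132.6 z [0.1122 0.1147 0.1187]
top [444. 253.] orange 99 c [ 0.5138 -0.2752] size [0.0156 0.0439] long-axis deg 67.4 z [0.0531 0.0858 0.0906]
   top 63 c [ 0.5137 -0.2754] size [0.0149 0.0434] long-axis deg 65.9 z [0.0844 0.087  0.0912]
top [310. 270.] orange 69 c [0.4673 0.0443] size [0.0258 0.0281] long-axis deg 0.9 z [0.0886 0.0936 0.0999]
   top 45 c [0.4673 0.0443] size [0.0258 0.0281] long-axis deg 0.9 z [0.0929 0.095  0.1006]
top [433. 294.] orange 65 c [ 0.416  -0.2584] size [0.0226 0.0346] long-axis deg 165.1 z [0.002  0.0543 0.059 ]
   top 38 c [ 0.4157 -0.2544] size [0.0115 0.0314] long-axis deg 173.3 z [0.0533 0.0566 0.0593]
stand 729 c [ 0.5136 -0.2771] size [0.0706 0.0778] long-axis deg 67.2 z [0.0401 0.0453 0.0497]
pod 570 c [ 0.4789 -0.0032] size [0.0638 0.0732] long-axis deg 100.9 z [0.073  0.0842 0.0878]
drum (0.609420895576477, 0.032462164759635925) 0.09394368529319763
```

View pics/crop_side.png

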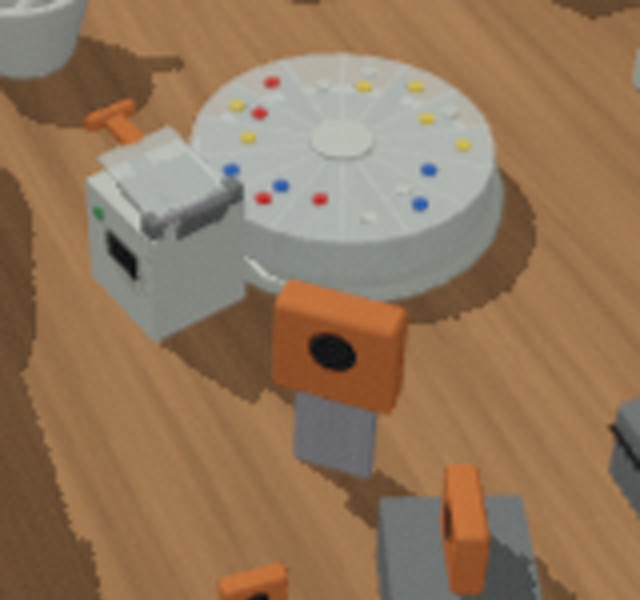

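View pics/crop_top.png

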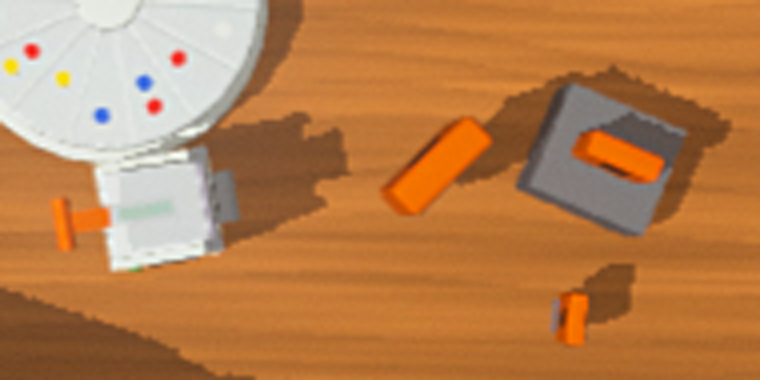

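The stand key measures about 15×44 mm with its top at 0.087 m, which matches the description (16×46, 45+42 tall). The loose ones measure 22×64 and 12×31 mm, so they are the look-alikes. Next I'll refine the dispenser pose.

```bash
python3 - <<'E'
from h import *
# repeated pinpoints
res={}
for n in("side","top"):
    for q,z in(("slot",.075),("flap_hinge",.081),("flap_bar",.090),("key",.045)):
        L=[]
        for k in range(3):
            camera(n)
            r=finder.pinpoint(n,q)
            if q=="key" and n=="side": r=[x for x in r if abs(x["location"][0]-371)<12]
            if q=="key" and n=="top": r=[x for x in r if abs(x["location"][0]-442)<12 and x["location"][1]<280]
            if r: L.append(r[0]["location"])
        if L: res[n,q]=np.median(L,0); print(n,q,np.round(L,1).tolist(),at_z(n,res[n,q],z).round(4))
for q in("slot","flap_hinge","flap_bar","key"):
    if ("side",q) in res and ("top",q) in res: print(q,tri(res["side",q],res["top",q]))
f=np.load("top0.npz"); im,d=f["im"],f["d"]; C=cloud("top",d)
# drum: horizontal circle fit from rim pixels in top view
S=C[165:270,260:370].reshape(-1,3); S=S[(S[:,2]>.037)&(S[:,2]<.05)]
h=cv2.convexHull(S[:,:2].astype(np.float32))[:,0]
from scipy.optimize import least_squares
g=least_squares(lambda p:np.hypot(h[:,0]-p[0],h[:,1]-p[1])-.102,[.6,.02],loss="soft_l1",f_scale=.002).x; print("drum centre",g)
for lo,hi in((.070,.0765),(.078,.09)):
    for n,(x0,y0,x1,y1) in(("top",(305,245,355,290)),("side",(270,228,325,290))):
        D=np.load(f"{n}0.npz")["d"]; S=cloud(n,D)[y0:y1,x0:x1].reshape(-1,3); S=S[(S[:,2]>lo)&(S[:,2]<hi)&(abs(S[:,1])<.06)]
        r=cv2.minAreaRect(S[:,:2].astype(np.float32)); print(n,lo,len(S),r)
# bar endpoints
hsv=cv2.cvtColor(im,cv2.COLOR_BGR2HSV)
m=((hsv[...,0]>4)&(hsv[...,0]<14)&(hsv[...,1]>200)&(hsv[...,2]>130)); v,u=np.nonzero(m[255:290,298:325]); print("bar/neck px",[(c,(v[u==c]+255).min(),(v[u==c]+255).max()) for c in range(27) if (u==c).any()])
E
```

```text
side slot [[291.8, 245.2], [293.6, 242.6]] [0.4767 0.0122 0.075 ]
side flap_hinge [[302.1, 247.8], [303.7, 249.4]] [ 0.4884 -0.0193  0.081 ]
side flap_bar [[284.6, 227.1], [281.3, 227.7], [282.7, 228.3]] [0.4718 0.0599 0.09  ]
side key [[370.0, 340.6], [372.3, 339.8]] [ 0.5147 -0.2805  0.045 ]
top slot [[326.9, 268.7], [325.5, 267.4], [326.9, 268.9]] [0.4735 0.0057 0.075 ]
top flap_hinge [[340.2, 261.7], [340.2, 263.4], [338.6, 264.1]] [ 0.4865 -0.0257  0.081 ]
top flap_bar [[305.9, 270.1], [305.9, 270.3], [305.1, 268.6]] [0.4693 0.0554 0.09  ]
top key [[439.0, 257.1], [439.0, 258.3], [441.3, 254.0]] [ 0.5067 -0.2703  0.045 ]
slot (array([0.47379909, 0.00566151, 0.08088713]), np.float64(0.0007231576562032615))
flap_hinge (array([ 0.48615629, -0.02542481,  0.08647431]), np.float64(0.0005011037564061154))
flap_bar (array([0.46960899, 0.05507184, 0.09400096]), np.float64(0.0008197103368055254))
key (array([ 0.51218403, -0.27452951,  0.03873408]), np.float64(0.011464887202253686))
drum centre [0.61309786 0.02489525]
top 0.07 118 ((0.4784775376319885, -0.0012038536369800568), (0.063785113
[... 233 characters left out ...]
 (0.061583925038576126, 0.0843566507101059), 14.404274940490723)
side 0.078 497 ((0.48029419779777527, 0.00831720232963562), (0.06276194751262665, 0.10542644560337067), 4.8589911460876465)
bar/neck px [(5, np.int64(267), np.int64(269)), (6, np.int64(272), np.int64(275)), (7, np.int64(265), np.int64(277)), (8, np.int64(265), np.int64(277)), (9, np.int64(268), np.int64(277)), (10, np.int64(268), np.int64(276)), (11, np.int64(268), np.int64(272)), (12, np.int64(268), np.int64(272)), (13, np.int64(268), np.int64(272)), (14, np.int64(267), np.int64(272)), (15, np.int64(267), np.int64(272)), (16, np.int64(267), np.int64(271)), (17, np.int64(267), np.int64(271)), (18, np.int64(268), np.int64(270))]
```

{"fn": "carry_out", "kwargs": {"motion": [[[-0.94, -0.74, -0.25], 0], [[-0.94, -0.74, -0.25], 0], [[-0.94, -0.74, -0.25], 0], [[-0.94, -0.74, -0.25], 0], [[-0.94, -0.74, -0.25], 0], [[-0.94, -0.74, -0.25], 0], [[-0.94, -0.74, -0.25], 0]], "hand": -1}}

```text
time_s: 4.4
ee_pos: [0.32, 0.3076, 0.2169]
eef_rot: [3.141, 0.0, 2.773]
force: [-0.4, 1.1, -0.2]
grip_width: 0.0943
grip_force: 0.0
```

{"fn": "carry_out", "kwargs": {"motion": [[[-0.94, -0.74, 0], 0.0], [[-0.94, -0.74, 0], 0.02], [[-0.94, -0.74, 0], 0.04], [[-0.94, -0.74, 0], 0.06], [[-0.94, -0.74, 0], 0.08], [[-0.94, -0.74, 0], 0.1], [[-0.94, -0.74, 0], 0.12], [[-0.94, -0.74, 0], 0.14], [[-0.94, -0.74, 0], 0.161], [[-0.94, -0.74, 0], 0.161]]}}

```text
time_s: 5.4
ee_pos: [0.4419, 0.1035, 0.2162]
eef_rot: [-3.141, -0.0, 1.763]
force: [-0.4, 0.4, 0.1]
grip_width: 0.0944
grip_force: 0.0
```

```bash
cat >> h.py <<'E'
def to(tx,ty,tz,yawdeg):
    o=ctrl.get_obs(); M=R.from_euler('xyz',o["eef_rot"]).as_matrix(); d=np.array([tx,ty,tz])-o["ee_pos"]
    dy=(np.radians(yawdeg)-o["eef_rot"][2]+np.pi)%(2*np.pi)-np.pi
    print("t",o["time_s"],"pos",o["ee_pos"].round(4),"yaw",np.degrees(o["eef_rot"][2]).round(2),"rot",o["eef_rot"].round(3),"F",o["force"].round(2),"w",round(o["grip_width"],4),"g",o["grip_force"])
    print("shift/0.2",(M.T@d/.2).round(4),"turn",(-dy/2/np.pi).round(4))
E
python3 - <<'E'
from h import *
to(.468,.0545,.079,101.1)
camera("top"); 
for q in("flap_bar","slot"): print(q,[(r["location"],at_z("top",r["location"],.092).round(4),round(r["conf"],2)) for r in finder.pinpoint("top",q)])
E
```

```text
t 5.4 pos [0.4419 0.1035 0.2162] yaw 101.0 rot [-3.141 -0.     1.763] F [-0.4   0.37  0.14] w 0.0944 g 0.0
shift/0.2 [-0.2655  0.0819  0.6857] turn -0.0003
flap_bar [([307.1, 270.2], array([0.4691, 0.0525, 0.092 ]), 0.57), ([326.2, 268.1], array([0.4747, 0.0075, 0.092 ]), 0.46)]
slot [([327.3, 270.4], array([0.4693, 0.0049, 0.092 ]), 0.81)]
```

{"fn": "carry_out", "kwargs": {"motion": [[[-0.265, 0.082, 0], 0], [[-0.265, 0.082, 0.2], 0], [[-0.265, 0.082, 0.4], 0], [[-0.265, 0.082, 0.55], 0], [[-0.265, 0.082, 0.685], 0], [[-0.265, 0.082, 0.685], 0], [[-0.265, 0.082, 0.685], 0]]}}

```text
time_s: 6.25
ee_pos: [0.4686, 0.0536, 0.0803]
eef_rot: [-3.142, -0.0, 1.765]
force: [0.4, 0.1, -0.4]
grip_width: 0.0941
grip_force: 0.0
```

```bash
python3 - <<'E'
from h import *
to(.468,.0545,.079,101.1)
im,d=camera("side"); cv2.imwrite("pics/s1.png",cv2.resize(im[170:300,220:380],None,fx=4,fy=4))
E
```

```text
t 6.25 pos [0.4686 0.0536 0.0803] yaw 101.13 rot [-3.142 -0.     1.765] F [ 0.37  0.1  -0.37] w 0.0941 g 0.0
shift/0.2 [ 0.0049 -0.0019  0.0067] turn 0.0001
```

View pics/s1.png

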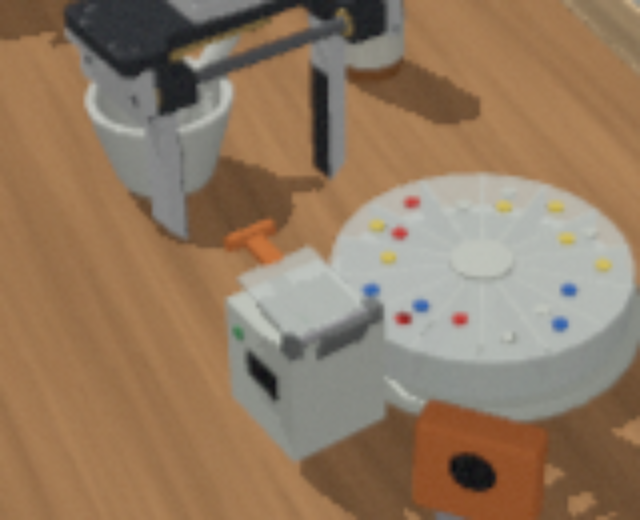

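```bash
python3 - <<'E'
from h import *
o=ctrl.get_obs(); p=o["ee_pos"]; M=R.from_euler('xyz',o["eef_rot"]).as_matrix()
f=lambda q:((proj("side",q)-[220,170])*4).round()
print("tcp",f(p),"tips",f(p+M[:,1]*.047),f(p-M[:,1]*.047), "bar expected",f([.468,.0545,.091]))
b=np.array([250,231])/4+[220,170]
for z in(.085,.09,.095): print(z,at_z("side",b,z).round(4))
f0=np.load("top0.npz"); t=[308,271]
print(tri(b,[308,271]),tri(b,[307,270.5]))
D=f0["d"]; C=cloud("top",D); print(C[265:278,304:311][...,:].round(3)[::3,:].tolist())
im,d=camera("side"); C=cloud("side",d); print(C[225:232,276:289:3].round(3)[::2].tolist())
E
```

```text
tcp [251. 250.] tips [318. 222.] [182. 280.] bar expected [248. 236.]
0.085 [0.4735 0.0661 0.085 ]
0.09 [0.4713 0.0599 0.09  ]
0.095 [0.4691 0.0537 0.095 ]
(array([0.46742498, 0.04999655, 0.09808849]), np.float64(0.0005804558828248756)) (array([0.46845294, 0.05247929, 0.09604216]), np.float64(0.00031572049010489365))
[[[0.481, 0.06, 0.098], [0.481, 0.057, 0.098], [0.481, 0.055, 0.095], [0.483, 0.056, -0.003], [0.483, 0.054, 0.002], [0.483, 0.051, -0.003], [0.483, 0.049, 0.0]], [[0.474, 0.06, 0.095], [0.474, 0.057, 0.096], [0.474, 0.055, 0.099], [0.474, 0.053, 0.096], [0.474, 0.05, 0.091], [0.474, 0.048, 0.094], [0.474, 0.046, 0.097]], [[0.467, 0.059, 0.098], [0.467, 0.057, 0.098], [0.467, 0.055, 0.099], [0.467, 0.053, 0.095], [0.467, 0.05, 0.095], [0.467, 0.048, 0.093], [0.467, 0.046, 0.092]], [[0.46, 0.064, 0.001], [0.46, 0.057, 0.099], [0.46, 0.055, 0.093], [0.46, 0.052, 0.098], [0.46, 0.05, 0.097], [0.46, 0.051, 0.0], [0.46, 0.048, -0.0]], [[0.453, 0.063, 0.0], [0.453, 0.057, 0.095], [0.453, 0.055, 0.097], [0.453, 0.052, 0.095], [0.453, 0.053, 0.002], [0.453, 0.051, -0.002], [0.453, 0.048, -0.0]]]
[[[0.499, 0.188, 0.001], [0.507, 0.187, -0.001], [0.513, 0.181, 0.002], [0.478, 0.06, 0.096], [0.529, 0.175, 0.001]], [[0.496, 0.18, 0.001], [0.504, 0.178, -0.0], [0.468, 0.055, 0.097], [0.476, 0.055, 0.094], [0.483, 0.056, 0.091]], [[0.452, 0.052, 0.098], [0.46, 0.052, 0.095], [0.468, 0.055, 0.091], [0.474, 0.051, 0.092], [0.522, 0.158, 0.001]], [[0.454, 0.057, 0.088], [0.459, 0.051, 0.091], [0.465, 0.046, 0.093], [0.472, 0.045, 0.091], [0.477, 0.04, 0.092]]]
```

```bash
python3 - <<'E'
from h import *
o=ctrl.get_obs();p=o["ee_pos"]; M=R.from_euler('xyz',o["eef_rot"]).as_matrix();print(p)
for n in("side","top"):
    im,d=camera(n); C=cloud(n,d).reshape(-1,3); T=(C-p)@M
    k=(abs(T[:,0])<.03)&(abs(abs(T[:,1])-.055)<.025)&(T[:,2]>-.1)&(C[:,2]>.052)&(d.reshape(-1)>0)
    for s in(1,-1):
        q=T[k&(s*T[:,1]>0)]; print(n,s,len(q),"tool z pct",np.percentile(q[:,2],[50,90,97,100]).round(3)); 
        q=q[q[:,2]>np.percentile(q[:,2],90)]; print(q.min(0).round(3),q.max(0).round(3),q.mean(0).round(3))
E
```

```text
[0.46917664 0.05355346 0.08121677]
side 1 188 tool z pct [-0.07  -0.047 -0.041 -0.039]
[-0.012  0.047 -0.047] [ 0.009  0.057 -0.039] [-0.004  0.05  -0.043]
side -1 191 tool z pct [-0.07  -0.044  0.018  0.027]
[-0.029 -0.048 -0.04 ] [-0.009 -0.031  0.027] [-0.023 -0.033  0.012]
top 1 1 tool z pct [-0.082 -0.082 -0.082 -0.082]Traceback (most recent call last):
  File "<stdin>", line 8, in <module>
    return umr_minimum(a, axis, None, out, keepdims, initial, where)
ValueError: zero-size array to reduction operation minimum which has no identity
```

{"fn": "carry_out", "kwargs": {"motion": [[[0, 0, 0], 0], [[0, 0, 0], 0], [[0, 0, 0], 0], [[0, 0, 0], 0], [[0, 0, 0], 0]], "hand": 0.1, "force": 15}}

```text
time_s: 6.95
ee_pos: [0.4683, 0.0533, 0.0796]
eef_rot: [-3.142, 0.0, 1.763]
force: [-0.4, -1.4, 0.6]
grip_width: 0.0576
grip_force: 0.0
```

```bash
python3 - <<'E'
from h import *
o=ctrl.get_obs();p=o["ee_pos"]; M=R.from_euler('xyz',o["eef_rot"]).as_matrix();print(p,o["grip_width"],o["qpos"])
im,d=camera("side"); C=cloud("side",d).reshape(-1,3); T=(C-p)@M
k=(abs(T[:,0])<.05)&(abs(T[:,1])<.1)&(T[:,2]>-.25)&(C[:,2]>.052)&(d.reshape(-1)>0)
for z in np.arange(-.2,.03,.01):
    q=T[k&(abs(T[:,2]-z)<.005)]
    if len(q): print(round(z,3),len(q),q.min(0).round(3),q.max(0).round(3))
cv2.imwrite("pics/s2.png",cv2.resize(im[110:300,200:390],None,fx=3,fy=3))
s=np.load("side0.npz"); p0=np.array([.1973,.5134,.1667]); print("start tcp proj",proj("side",p0))
E
```

```text
[0.46830895 0.05334808 0.07964482] 0.05755039910585419 [ 3.57353354e-02  2.22882135e-01  1.83561254e+00 -6.43682333e-05
  1.08313657e+00 -1.56694258e-01]
-0.2 147 [-0.024 -0.04  -0.205] [ 0.02   0.019 -0.195]
-0.19 166 [-0.024 -0.041 -0.195] [ 0.019  0.018 -0.185]
-0.18 848 [-0.037 -0.088 -0.185] [ 0.033  0.09  -0.175]
-0.17 320 [-0.038 -0.088 -0.175] [ 0.029  0.088 -0.165]
-0.16 307 [-0.037 -0.086 -0.165] [ 0.032  0.088 -0.155]
-0.15 366 [-0.037 -0.081 -0.155] [ 0.031  0.08  -0.145]
-0.14 147 [-0.035 -0.08  -0.145] [ 0.032  0.081 -0.135]
-0.13 25 [-0.014 -0.05  -0.135] [ 0.008  0.04  -0.125]
-0.12 59 [-0.012 -0.041 -0.125] [ 0.007  0.041 -0.115]
-0.11 66 [-0.013 -0.041 -0.115] [ 0.008  0.04  -0.105]
-0.1 65 [-0.011 -0.041 -0.105] [ 0.009  0.042 -0.095]
-0.09 64 [-0.012 -0.041 -0.095] [ 0.007  0.041 -0.085]
-0.08 67 [-0.013 -0.041 -0.085] [ 0.008  0.042 -0.075]
-0.07 64 [-0.013 -0.041 -0.075] [ 0.008  0.043 -0.065]
-0.06 59 [-0.012 -0.041 -0.065] [ 0.008  0.043 -0.055]
-0.05 61 [-0.013 -0.041 -0.055] [ 0.008  0.042 -0.045]
-0.04 20 [-0.012 -0.032 -0.045] [ 0.009  0.038 -0.038]
-0.02 27 [-0.005 -0.014 -0.019] [ 0.006  0.013 -0.015]
-0.01 250 [-0.05  -0.025 -0.015] [ 0.008  0.025 -0.005]
0.0 33 [-0.049 -0.033  0.002] [-0.02  -0.02   0.005]
0.01 35 [-0.049 -0.035  0.005] [-0.022 -0.019  0.015]
0.02 20 [-0.049 -0.035  0.016] [-0.018 -0.03   0.025]
start tcp proj [127.04270467 139.33817495]
```

View pics/s2.png

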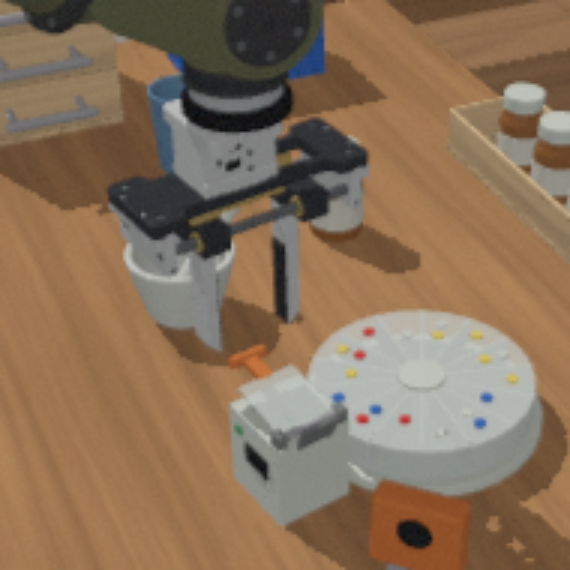

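Each reading puts the fingertips about 39 mm above the reported TCP. The tip-to-body spacing is right and the lateral position agrees, so I'll go by the camera. The fingers straddle the bar, so I'll lower them and check again.

{"fn": "carry_out", "kwargs": {"motion": [[[-0.005, 0, 0.05], 0], [[-0.005, 0, 0.1], 0], [[-0.005, 0, 0.15], 0], [[-0.005, 0, 0.185], 0], [[-0.005, 0, 0.185], 0], [[-0.005, 0, 0.185], 0]], "hand": -0.2}}

```text
time_s: 7.6
ee_pos: [0.4685, 0.0524, 0.0426]
eef_rot: [-3.141, -0.0, 1.763]
force: [-0.4, 0.3, -0.3]
grip_width: 0.0565
grip_force: 0.0
```

```bash
cat >> h.py <<'E'
def tips(n="side",zmax=.01,half=.06,verbose=1):
    "actual finger end offset from the reported TCP, in tool axes, from depth"
    o=ctrl.get_obs();p=o["ee_pos"]; M=R.from_euler('xyz',o["eef_rot"]).as_matrix()
    im,d=camera(n); C=cloud(n,d).reshape(-1,3); T=(C-p)@M; h=cv2.cvtColor(im,cv2.COLOR_BGR2HSV).reshape(-1,3)
    k=(abs(T[:,0])<.016)&(abs(T[:,1])<half)&(T[:,2]>-.12)&(T[:,2]<zmax)&(d.reshape(-1)>0)&~((h[:,1]>150)&(h[:,0]<20))
    for z in np.arange(-.12,zmax,.01):
        q=T[k&(abs(T[:,2]-z)<.005)]
        if len(q): print(round(z,3),len(q),q.min(0).round(3),q.max(0).round(3))
    return im
E
python3 - <<'E'
from h import *
im=tips(); to(.468,.0545,.079,101.1)
cv2.imwrite("pics/s3.png",cv2.resize(im[160:290,220:380],None,fx=4,fy=4))
E
```

```text
-0.12 30 [-0.012 -0.041 -0.12 ] [ 0.01   0.042 -0.115]
-0.11 62 [-0.011 -0.04  -0.115] [ 0.011  0.041 -0.106]
-0.1 68 [-0.013 -0.041 -0.105] [ 0.008  0.042 -0.095]
-0.09 61 [-0.013 -0.04  -0.095] [ 0.01   0.041 -0.085]
-0.08 60 [-0.012 -0.04  -0.085] [ 0.01   0.041 -0.075]
-0.07 59 [-0.012 -0.04  -0.075] [ 0.007  0.041 -0.065]
-0.06 58 [-0.012 -0.04  -0.065] [ 0.008  0.04  -0.055]
-0.05 50 [-0.012 -0.04  -0.055] [ 0.006  0.04  -0.045]
-0.04 17 [-0.011 -0.032 -0.044] [ 0.007  0.034 -0.038]
-0.0 10 [-0.015  0.055 -0.002] [0.005 0.059 0.002]
t 7.65 pos [0.4687 0.0524 0.0428] yaw 101.03 rot [3.141 0.    1.763] F [ 0.76  0.94 -0.31] w 0.0562 g 0.0
shift/0.2 [ 0.0109 -0.0012 -0.1808] turn -0.0002
```

View pics/s3.png

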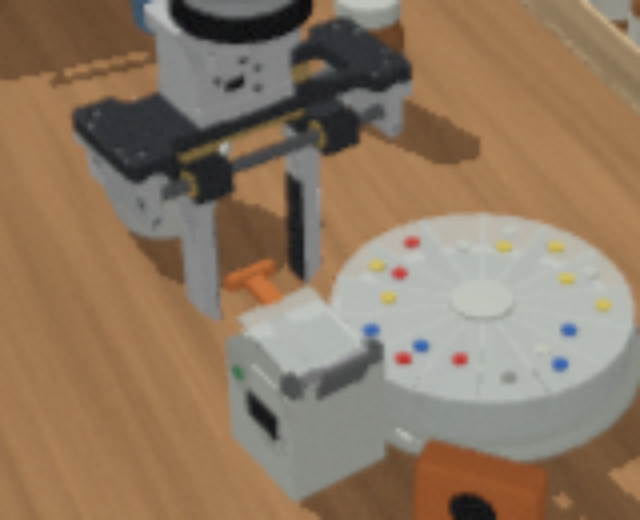

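Fingers straddle the bar (bar at crop 250,272), tips below it. I'll shift slightly and close.

{"fn": "carry_out", "kwargs": {"motion": [[[0.012, 0, 0.005], 0], [[0.012, 0, 0.005], 0], [[0.012, 0, 0.005], 0], [[0.012, 0, 0.005], 0], [[0.012, 0, 0.005], 0], [[0.012, 0, 0.005], 0], [[0.012, 0, 0.005], 0]], "hand": 1, "force": 12}}

```text
time_s: 8.35
ee_pos: [0.4676, 0.0548, 0.0415]
eef_rot: [-3.141, -0.0, 1.763]
force: [-4.7, 1.0, 0.3]
grip_width: 0.0299
grip_force: 12.0
```

```bash
python3 - <<'E'
from h import *
to(.468,.0545,.042,101.1)
# arc rows: start angle th0 from hinge, to 2.02
for th0 in(.1,.15):
  for th in np.r_[th0,np.arange(.3,2.05,.1)]: print(th0,round(th,2),((.086*np.array([np.cos(th)-np.cos(th0),-(np.sin(th)-np.sin(th0))]))/.2).round(3).tolist(),end=" ")
  print()
E
```

```text
t 8.35 pos [0.4676 0.0548 0.0415] yaw 101.03 rot [-3.141 -0.     1.763] F [-4.71  0.96  0.3 ] w 0.0299 g 11.999907195568085
shift/0.2 [-0.0016  0.0015 -0.0026] turn -0.0002
0.1 0.1 [0.0, -0.0] 0.1 0.3 [-0.017, -0.084] 0.1 0.4 [-0.032, -0.125] 0.1 0.5 [-0.05, -0.163] 0.1 0.6 [-0.073, -0.2] 0.1 0.7 [-0.099, -0.234] 0.1 0.8 [-0.128, -0.266] 0.1 0.9 [-0.161, -0.294] 0.1 1.0 [-0.196, -0.319] 0.1 1.1 [-0.233, -0.34] 0.1 1.2 [-0.272, -0.358] 0.1 1.3 [-0.313, -0.371] 0.1 1.4 [-0.355, -0.381] 0.1 1.5 [-0.397, -0.386] 0.1 1.6 [-0.44, -0.387] 0.1 1.7 [-0.483, -0.383] 0.1 1.8 [-0.526, -0.376] 0.1 1.9 [-0.567, -0.364] 0.1 2.0 [-0.607, -0.348] 
0.15 0.15 [0.0, -0.0] 0.15 0.3 [-0.014, -0.063] 0.15 0.4 [-0.029, -0.103] 0.15 0.5 [-0.048, -0.142] 0.15 0.6 [-0.07, -0.179] 0.15 0.7 [-0.096, -0.213] 0.15 0.8 [-0.126, -0.244] 0.15 0.9 [-0.158, -0.273] 0.15 1.0 [-0.193, -0.298] 0.15 1.1 [-0.23, -0.319] 0.15 1.2 [-0.269, -0.337] 0.15 1.3 [-0.31, -0.35] 0.15 1.4 [-0.352, -0.359] 0.15 1.5 [-0.395, -0.365] 0.15 1.6 [-0.438, -0.366] 0.15 1.7 [-0.481, -0.362] 0.15 1.8 [-0.523, -0.354] 0.15 1.9 [-0.564, -0.343] 0.15 2.0 [-0.604, -0.327]
```

{"fn": "carry_out", "kwargs": {"motion": [[[-0.004, -0.025], 0], [[-0.011, -0.053, 0], 0]]}}

```text
invalid input at $.motion[0][0]: expected 3 numbers
```

{"fn": "carry_out", "kwargs": {"motion": [[[-0.005, 0, -0.025], 0], [[-0.011, 0, -0.053], 0], [[-0.022, 0, -0.094], 0], [[-0.039, 0, -0.134], 0], [[-0.06, 0, -0.171], 0], [[-0.084, 0, -0.206], 0], [[-0.112, 0, -0.239], 0], [[-0.143, 0, -0.268], 0], [[-0.177, 0, -0.294], 0], [[-0.213, 0, -0.316], 0], [[-0.231, 0, -0.329], 0], [[-0.231, 0, -0.329], 0]]}}

```text
time_s: 9.55
ee_pos: [0.4766, 0.0085, 0.1081]
eef_rot: [-3.141, 0.001, 1.763]
force: [-8.1, -0.3, -1.2]
grip_width: 0.0297
grip_force: 12.0
```

```bash
python3 - <<'E'
from h import *
to(.468,.0545,.042,101.1)
im,d=camera("side");C=cloud("side",d); h=cv2.cvtColor(im,cv2.COLOR_BGR2HSV)
m=(h[...,0]>4)&(h[...,0]<14)&(h[...,1]>190)&(h[...,2]>110); m[265:]=0; m[:150]=0
P=C[m];P=P[(P[:,2]>.05)&(P[:,2]<.2)&(abs(P[:,1])<.15)]; print(len(P),np.median(P,0) if len(P) else 0, np.percentile(P,[5,95],axis=0).round(3))
E
```

```text
t 9.55 pos [0.4766 0.0085 0.1081] yaw 100.99 rot [-3.141e+00  1.000e-03  1.763e+00] F [-8.08 -0.28 -1.21] w 0.0297 g 11.999856233596802
shift/0.2 [0.2343 0.002  0.3305] turn -0.0003Traceback (most recent call last):
  File "<stdin>", line 5, in <module>
    return _quantile_unchecked(
        a, q, axis, out, overwrite_input, method, keepdims, weights)
    return _ureduce(a,
                    func=_quantile_ureduce_func,
    ...<5 lines>...
                    overwrite_input=overwrite_input,
                    method=method)
    r = func(a, **kwargs)
    result = _quantile(arr,
                       quantiles=q,
    ...<2 lines>...
                       out=out,
                       weights=wgt)
    slices_having_nans = np.isnan(arr[-1, ...])
                                  ~~~^^^^^^^^^
IndexError: index -1 is out of bounds for axis 0 with size 0
```

{"fn": "carry_out", "kwargs": {"motion": [[[-0.02, -0.006, -0.01], 0], [[-0.05, -0.012, -0.022], 0], [[-0.09, -0.012, -0.034], 0], [[-0.13, -0.012, -0.042], 0], [[-0.17, -0.012, -0.046], 0], [[-0.208, -0.012, -0.047], 0], [[-0.251, -0.012, -0.043], 0], [[-0.293, -0.012, -0.036], 0], [[-0.325, -0.012, -0.028], 0], [[-0.35, -0.012, -0.019], 0], [[-0.37, -0.012, -0.01], 0], [[-0.383, -0.012, -0.005], 0]]}}

```text
time_s: 10.8
ee_pos: [0.4904, -0.0672, 0.1094]
eef_rot: [3.139, 0.001, 1.763]
force: [5.4, 1.5, 2.0]
grip_width: 0.0296
grip_force: 12.0
```

```bash
python3 - <<'E'
from h import *
to(.468,.0545,.042,101.1)
im,d=camera("side")
cv2.imwrite("pics/s4.png",cv2.resize(im[130:290,220:380],None,fx=3,fy=3))
E
```

```text
t 10.8 pos [ 0.4904 -0.0672  0.1094] yaw 101.0 rot [3.139e+00 1.000e-03 1.763e+00] F [5.39 1.47 2.04] w 0.0296 g 12.000147700309753
shift/0.2 [0.6189 0.0051 0.3361] turn -0.0003
```

View pics/s4.png

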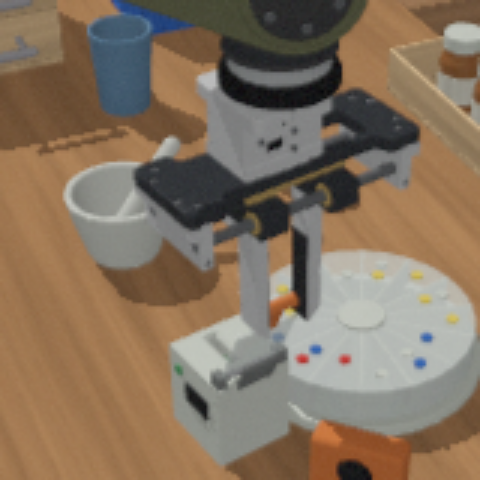

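Flap is leaning back past upright (crop 275,320 upward). I'll nudge it, then release and rise.

{"fn": "carry_out", "kwargs": {"motion": [[[-0.01, 0, 0.004], 0], [[-0.01, 0, 0.004], 0], [[-0.01, 0, 0.004], 0]]}}

```text
time_s: 11.15
ee_pos: [0.4907, -0.068, 0.1089]
eef_rot: [3.138, -0.0, 1.763]
force: [3.6, 7.5, 7.8]
grip_width: 0.0296
grip_force: 12.0
```

{"fn": "carry_out", "kwargs": {"motion": [[[0, 0, 0], 0], [[0, 0, 0], 0], [[0, 0, 0], 0], [[0, 0, 0], 0], [[0, 0, -0.1], 0], [[0, 0, -0.2], 0], [[0, 0, -0.4], 0], [[0, 0, -0.4], 0]], "hand": -1}}

```text
time_s: 11.95
ee_pos: [0.4913, -0.0687, 0.1921]
eef_rot: [3.135, 0.003, 1.763]
force: [-0.9, 0.0, 0.2]
grip_width: 0.0901
grip_force: 0.0
```

```bash
python3 - <<'E'
from h import *
to(.5135,-.2765,.165,66.5)
im,d=camera("side"); C=cloud("side",d); h=cv2.cvtColor(im,cv2.COLOR_BGR2HSV)
m=(h[...,0]>4)&(h[...,0]<14)&(h[...,1]>190)&(h[...,2]>110)
P=C[m];P=P[(P[:,2]>.08)&(P[:,2]<.2)&(abs(P[:,1]+.06)<.05)]; print("bar",len(P),np.median(P,0).round(4),np.percentile(P,[5,95],axis=0).round(3))
# stand/key yaw from oriented rect of stand top in both views
for n,(x0,y0,x1,y1) in(("side",(330,310,400,380)),("top",(415,230,470,275))):
    im,d=camera(n) if n=="side" else (np.load("top0.npz")["im"],np.load("top0.npz")["d"]); C=cloud(n,d); h=cv2.cvtColor(im,cv2.COLOR_BGR2HSV)
    m=(h[...,0]>4)&(h[...,0]<14)&(h[...,1]>190)&(h[...,2]>110); w=np.zeros_like(m); w[y0:y1,x0:x1]=1
    P=C[m&w]; P=P[P[:,2]>.05]; print(n,"key",len(P),P.mean(0).round(4),cv2.minAreaRect(P[:,:2].astype(np.float32)),P[:,2].max())
E
```

```text
t 11.95 pos [ 0.4913 -0.0687  0.1921] yaw 101.02 rot [3.135e+00 3.000e-03 1.763e+00] F [-0.89  0.04  0.24] w 0.0901 g 0.0
shift/0.2 [-1.0408 -0.0906  0.138 ] turn 0.0959
bar 3 [ 0.4918 -0.0563  0.1425] [[ 0.487 -0.059  0.14 ]
 [ 0.492 -0.056  0.146]]
side key 10 [ 0.5123 -0.2751  0.0834] ((0.5114246010780334, -0.2781035006046295), (0.040959134697914124, 0.01240948960185051), 65.21414184570312) 0.08702779653378334
top key 107 [ 0.5121 -0.2647  0.1106] ((0.49506980180740356, -0.14016474783420563), (0.03318844363093376, 0.31548917293548584), 7.7534966468811035) 1.155434326843552
```

{"fn": "carry_out", "kwargs": {"motion": [[[-0.2, -0.02, 0], 0.01], [[-0.4, -0.04, 0], 0.03], [[-0.6, -0.06, 0], 0.05], [[-0.8, -0.08, 0], 0.07], [[-1, -0.09, 0], 0.09], [[-1, -0.09, 0], 0.095], [[-1, -0.09, 0], 0.095], [[-1, -0.09, 0], 0.095]], "hand": -0.2}}

```text
time_s: 12.85
ee_pos: [0.5098, -0.2674, 0.1866]
eef_rot: [-3.14, -0.0, 1.168]
force: [0.5, -0.6, 0.2]
grip_width: 0.0561
grip_force: 0.0
```

```bash
python3 - <<'E'
from h import *
tips(); to(.5135,-.2765,.065,66.8)
im,d=camera("top"); C=cloud("top",d)
for q in("slot","flap_bar","flap_hinge"): print(q,[(np.round(r["location"],1).tolist(),at_z("top",r["location"],.159 if q=="flap_bar" else .078).round(4),round(r["conf"],2)) for r in finder.pinpoint("top",q)])
cv2.imwrite("pics/t5.png",cv2.resize(im[240:300,300:370],None,fx=8,fy=8,interpolation=cv2.INTER_CUBIC))
for n in ("side",):
  camera(n)
  for q in("slot","flap_bar","flap_hinge"): print(q,[(np.round(r["location"],1).tolist(),at_z(n,r["location"],.159 if q=="flap_bar" else .078).round(4),round(r["conf"],2)) for r in finder.pinpoint(n,q)])
E
```

```text
-0.12 47 [-0.011 -0.04  -0.12 ] [ 0.01   0.041 -0.115]
-0.11 102 [-0.011 -0.04  -0.115] [ 0.009  0.042 -0.105]
-0.1 98 [-0.011 -0.04  -0.105] [ 0.008  0.04  -0.095]
-0.09 97 [-0.011 -0.04  -0.095] [ 0.007  0.041 -0.085]
-0.08 94 [-0.012 -0.04  -0.085] [ 0.009  0.042 -0.075]
-0.07 90 [-0.011 -0.04  -0.075] [ 0.011  0.041 -0.065]
-0.06 86 [-0.012 -0.04  -0.065] [ 0.008  0.041 -0.055]
-0.05 83 [-0.012 -0.04  -0.055] [ 0.007  0.041 -0.045]
-0.04 27 [-0.01  -0.035 -0.045] [ 0.007  0.036 -0.039]
t 12.9 pos [ 0.51   -0.2672  0.187 ] yaw 66.93 rot [-3.141 -0.     1.168] F [ 0.62 -0.68  0.46] w 0.0565 g 0.0
shift/0.2 [-0.0358  0.0351  0.61  ] turn 0.0004
slot [([328.4, 269.0], array([0.4728, 0.0022, 0.078 ]), 0.93)]
flap_bar [([357.3, 261.3], array([ 0.4896, -0.0606,  0.159 ]), 0.71)]
flap_hinge [([337.1, 264.7], array([ 0.4834, -0.0185,  0.078 ]), 0.73)]
slot [([292.1, 244.8], array([0.4729, 0.0064, 0.078 ]), 0.9)]
flap_bar [([315.5, 230.0], array([ 0.5   , -0.0609,  0.159 ]), 0.79)]
flap_hinge [([303.5, 249.3], array([ 0.4901, -0.0189,  0.078 ]), 0.77)]
```

View pics/t5.png

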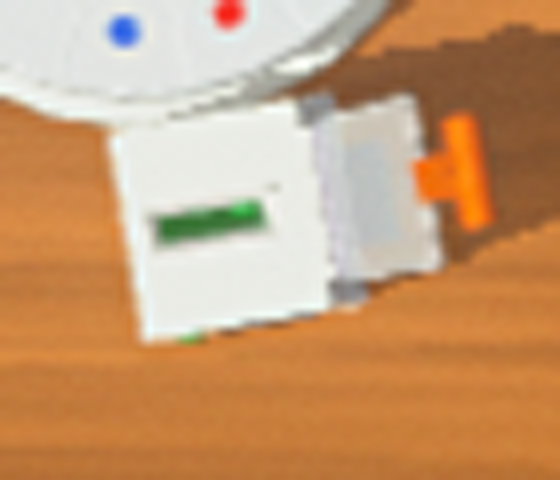

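The slot is clear and visible (crop 209,222), with the flap leaning back onto its stop. Next I go down to the key.

{"fn": "carry_out", "kwargs": {"motion": [[[-0.036, 0.035, 0.1], 0], [[-0.036, 0.035, 0.3], 0], [[-0.036, 0.035, 0.45], 0], [[-0.036, 0.035, 0.6], 0], [[-0.036, 0.035, 0.7], 0], [[-0.036, 0.035, 0.8], 0], [[-0.036, 0.035, 0.86], 0], [[-0.036, 0.035, 0.86], 0]]}}

```text
time_s: 14.1
ee_pos: [0.513, -0.2769, 0.0143]
eef_rot: [-3.139, -0.0, 1.166]
force: [-0.1, 1.0, -0.0]
grip_width: 0.0563
grip_force: 0.0
```

```bash
python3 - <<'E'
from h import *
im=tips(zmax=-.03); to(.5135,-.2765,.014,66.8)
cv2.imwrite("pics/s6.png",cv2.resize(im[240:400,300:440],None,fx=3,fy=3))
im,d=camera("top"); g=cv2.resize(im[240:300,300:370],None,fx=8,fy=8,interpolation=cv2.INTER_LINEAR)
h=cv2.cvtColor(g,cv2.COLOR_BGR2HSV); w=np.zeros(g.shape[:2],np.uint8); w[150:300,120:310]=1
pod=((h[...,1]<60)&(h[...,2]>190)).astype(np.uint8)
for thr in(60,90):
    m=((h[...,1]>thr)&(h[...,0]>45)&(h[...,0]<85)|((g.max(2)<170))).astype(np.uint8)&w
    k,l,st,ce=cv2.connectedComponentsWithStats(m); i=1+st[1:,4].argmax(); P=np.argwhere(l==i)[:,::-1].astype(np.float32)
    r=cv2.minAreaRect(P); b=(cv2.boxPoints(r)+.5)/8-.5+[300,240]; W=np.array([at_z("top",q,.073) for q in b])
    print(thr,st[i],"slot world",W.mean(0).round(4),"sides",np.linalg.norm(W[1]-W[0]).round(4),np.linalg.norm(W[2]-W[1]).round(4),[np.degrees(np.arctan2(*(e[1::-1]))).round(1) for e in(W[1]-W[0],W[2]-W[1])])
    c=(ce[i]+.5)/8-.5+[300,240]; print(" centroid",at_z("top",c,.073).round(4))
E
```

```text
-0.12 10 [-0.011  0.03  -0.12 ] [-0.005  0.035 -0.116]
-0.11 65 [-0.011 -0.04  -0.114] [ 0.006  0.042 -0.105]
-0.1 60 [-0.011 -0.04  -0.105] [ 0.008  0.041 -0.095]
-0.09 62 [-0.011 -0.04  -0.095] [ 0.007  0.041 -0.085]
-0.08 68 [-0.011 -0.04  -0.085] [ 0.006  0.041 -0.075]
-0.07 65 [-0.013 -0.04  -0.075] [ 0.008  0.041 -0.065]
-0.06 57 [-0.011 -0.04  -0.065] [ 0.009  0.041 -0.055]
-0.05 60 [-0.011 -0.04  -0.054] [ 0.014  0.041 -0.045]
-0.04 26 [-0.01  -0.035 -0.045] [ 0.016  0.035 -0.036]
t 14.15 pos [ 0.5137 -0.2773  0.0156] yaw 66.83 rot [-3.141 -0.     1.166] F [ 0.29 -0.14  0.42] w 0.0561 g 0.0
shift/0.2 [ 0.0031 -0.0023  0.0081] turn 0.0001
60 [ 154  202  108   41 2772] slot world [0.4767 0.009  0.073 ] sides 0.0324 0.0083 [np.float64(-78.8), np.float64(-168.8)]
 centroid [0.4767 0.009  0.073 ]
90 [ 154  204  108   39 2663] slot world [0.4765 0.009  0.073 ] sides 0.0323 0.0081 [np.float64(-80.4), np.float64(-170.5)]
 centroid [0.4765 0.0094 0.073 ]
```

View pics/s6.png

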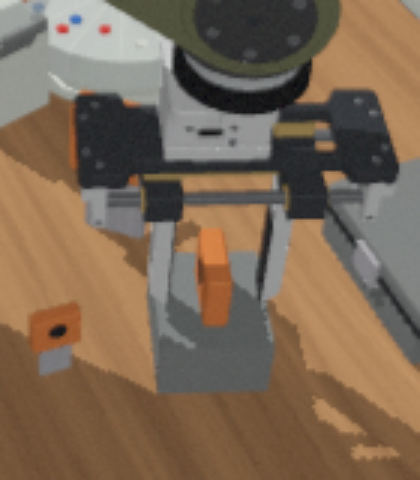

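The fingers straddle the key in the stand (crop 213,280). I'll close.

{"fn": "carry_out", "kwargs": {"motion": [[[0, 0, 0], 0], [[0, 0, 0], 0], [[0, 0, 0], 0], [[0, 0, 0], 0], [[0, 0, 0], 0], [[0, 0, 0], 0], [[0, 0, 0], 0]], "hand": 1, "force": 30}}

```text
time_s: 14.9
ee_pos: [0.5137, -0.2773, 0.0157]
eef_rot: [3.142, 0.0, 1.166]
force: [-1.1, 0.4, 1.5]
grip_width: 0.0155
grip_force: 30.0
```

{"fn": "carry_out", "kwargs": {"motion": [[[0, 0, -0.08], 0], [[0, 0, -0.16], 0], [[0, 0, -0.3], 0], [[0, 0, -0.45], 0], [[0, 0, -0.6], 0], [[0, 0, -0.7], 0], [[0, 0, -0.7], 0], [[0, 0, -0.7], 0]]}}

```text
time_s: 15.7
ee_pos: [0.5135, -0.2772, 0.1547]
eef_rot: [-3.141, -0.0, 1.166]
force: [-0.6, 0.2, -0.7]
grip_width: 0.016
grip_force: 30.0
```

```bash
python3 - <<'E'
from h import *
to(.4766,.009,.154,100.8)
E
```

```text
t 15.7 pos [ 0.5135 -0.2772  0.1547] yaw 66.82 rot [-3.141 -0.     1.166] F [-0.64  0.21 -0.75] w 0.016 g 29.999783635139465
shift/0.2 [ 1.2431 -0.7327  0.0041] turn -0.0944
```

{"fn": "carry_out", "kwargs": {"motion": [[[0, 0, -0.25], 0], [[0.05, -0.03, -0.27], 0], [[0.2, -0.12, -0.27], -0.01], [[0.4, -0.23, -0.27], -0.03], [[0.55, -0.33, -0.27], -0.05], [[0.7, -0.42, -0.27], -0.07], [[0.85, -0.51, -0.27], -0.09], [[1, -0.59, -0.27], -0.0944], [[1, -0.59, -0.27], -0.0944], [[1, -0.59, -0.27], -0.0944]]}}

```text
time_s: 16.7
ee_pos: [0.4836, -0.0466, 0.2084]
eef_rot: [-3.14, -0.0, 1.76]
force: [0.7, 0.2, -1.0]
grip_width: 0.0157
grip_force: 30.0
```

```bash
python3 - <<'E'
from h import *
to(.4766,.009,.205,100.8)
E
```

```text
t 16.7 pos [ 0.4836 -0.0466  0.2084] yaw 100.87 rot [-3.14 -0.    1.76] F [ 0.68  0.17 -0.97] w 0.0157 g 29.999705851078033
shift/0.2 [0.2794 0.0181 0.0173] turn 0.0002
```

{"fn": "carry_out", "kwargs": {"motion": [[[0.1, 0.01, 0], 0], [[0.2, 0.018, 0], 0], [[0.279, 0.018, 0], 0], [[0.279, 0.018, 0.1], 0], [[0.279, 0.018, 0.25], 0], [[0.279, 0.018, 0.4], 0], [[0.279, 0.018, 0.45], 0], [[0.279, 0.018, 0.45], 0], [[0.279, 0.018, 0.45], 0]]}}

```text
time_s: 17.6
ee_pos: [0.4776, 0.008, 0.1206]
eef_rot: [3.141, 0.0, 1.759]
force: [0.3, -0.4, -0.9]
grip_width: 0.0158
grip_force: 30.0
```

```bash
python3 - <<'E'
from h import *
to(.4766,.009,.1,100.8)
o=ctrl.get_obs();p=o["ee_pos"]; M=R.from_euler('xyz',o["eef_rot"]).as_matrix()
S=np.array([.4766,.009])
im,d=camera("side"); C=cloud("side",d).reshape(-1,3); T=(C-p)@M; h=cv2.cvtColor(im,cv2.COLOR_BGR2HSV).reshape(-1,3)
near=(abs(T[:,0])<.035)&(abs(T[:,1])<.02)&(d.reshape(-1)>0)
or_=near&(h[:,0]>4)&(h[:,0]<14)&(h[:,1]>170)
q=T[or_]; print("orange",len(q),q.min(0).round(3),q.max(0).round(3), C[or_][:,2].min(),C[or_][:,2].max())
for z in np.arange(.075,.135,.005):
    q=T[near&(abs(C[:,2]-z)<.0025)&~or_]
    if len(q): print(round(z,3),len(q),q.min(0).round(4),q.max(0).round(4))
cv2.imwrite("pics/s7.png",cv2.resize(im[180:290,250:350],None,fx=5,fy=5,interpolation=cv2.INTER_CUBIC))
for qn in("key","key_tip","slot"): 
    print(qn,[(np.round(r["location"],1).tolist(),round(r["conf"],2)) for r in finder.pinpoint("side",qn)][:3])
E
```

```text
t 17.6 pos [0.4776 0.008  0.1206] yaw 100.77 rot [3.141 0.    1.759] F [ 0.27 -0.41 -0.9 ] w 0.0158 g 29.999811351299286
shift/0.2 [ 0.0058 -0.0042  0.1029] turn -0.0001
orange 162 [-0.025 -0.008 -0.074] [ 0.007  0.009 -0.032] 0.1523804838281777 0.19482277438142304
0.075 137 [-0.0342 -0.0197  0.0434] [0.0277 0.0199 0.048 ]
0.08 2 [0.0062 0.0138 0.0427] [0.0073 0.0158 0.0429]
0.11 11 [-0.0144 -0.0019  0.0082] [0.0163 0.0002 0.013 ]
0.115 15 [-0.0161 -0.0023  0.0033] [0.0155 0.0042 0.0077]
0.12 15 [-0.017  -0.004  -0.0018] [0.0125 0.0031 0.0026]
0.125 20 [-0.0162 -0.0027 -0.0066] [ 0.0136  0.003  -0.0021]
0.13 19 [-0.0167 -0.0025 -0.0117] [ 0.014   0.0032 -0.0073]
0.135 17 [-0.0149 -0.0028 -0.0168] [ 0.0136  0.0043 -0.0121]
key [([341.9, 296.7], 0.85), ([295.4, 216.9], 0.75), ([317.3, 351.1], 0.68)]
key_tip [([337.2, 313.5], 0.84), ([294.1, 231.0], 0.63), ([318.2, 360.5], 0.63)]
slot [([293.7, 246.4], 0.67)]
```

View pics/s7.png

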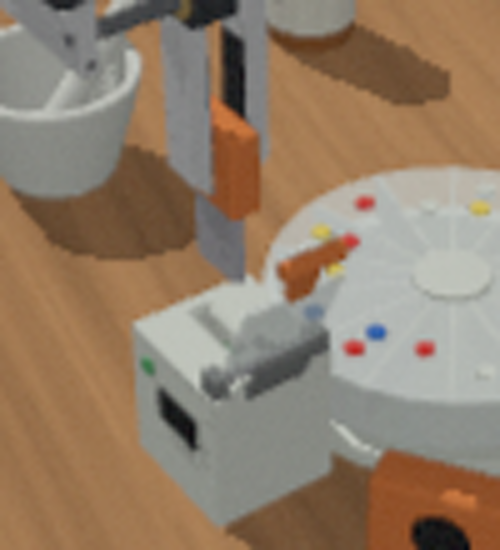

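Blade (crop 222,245) hangs straight above the slot (crop 210,325). It is centred to about 1 mm in the tool frame. I'll correct slightly and lower it into the mouth, watching forces.

{"fn": "carry_out", "kwargs": {"motion": [[[0.006, -0.005, 0], 0], [[0.006, -0.005, 0.05], 0], [[0.006, -0.005, 0.1], 0], [[0.006, -0.005, 0.14], 0], [[0.006, -0.005, 0.16], 0], [[0.006, -0.005, 0.18], 0], [[0.006, -0.005, 0.195], 0], [[0.006, -0.005, 0.195], 0], [[0.006, -0.005, 0.195], 0]]}}

```text
time_s: 18.7
ee_pos: [0.4762, 0.0089, 0.0805]
eef_rot: [3.141, 0.001, 1.759]
force: [3.4, -4.4, -4.6]
grip_width: 0.0155
grip_force: 30.0
```

```bash
python3 - <<'E'
from h import *
to(.4766,.009,.06,100.8)
print(ctrl.get_obs()["moment"])
im,d=camera("side"); cv2.imwrite("pics/s8.png",cv2.resize(im[180:290,250:350],None,fx=5,fy=5,interpolation=cv2.INTER_CUBIC))
E
```

```text
t 18.7 pos [0.4762 0.0089 0.0805] yaw 100.81 rot [3.141e+00 1.000e-03 1.759e+00] F [ 3.4  -4.4  -4.63] w 0.0155 g 29.99989092350006
shift/0.2 [0.0003 0.0018 0.1024] turn 0.0
[-1.28509363 -0.74162582 -0.02530069]
```

{"fn": "carry_out", "kwargs": {"motion": [[[-0.008, 0.004, 0], 0], [[-0.008, 0.004, 0], 0], [[-0.008, 0.004, 0], 0]]}}

```text
time_s: 19.05
ee_pos: [0.4768, 0.0081, 0.0805]
eef_rot: [-3.141, -0.0, 1.759]
force: [-0.8, -0.2, -0.9]
grip_width: 0.0159
grip_force: 30.0
```

Forces are relaxed, so the blade is inside freely. On down.

{"fn": "carry_out", "kwargs": {"motion": [[[0, 0, 0.03], 0], [[0, 0, 0.06], 0], [[0, 0, 0.09], 0], [[0, 0, 0.1], 0], [[0, 0, 0.1], 0]]}}

```text
time_s: 19.55
ee_pos: [0.4767, 0.008, 0.0602]
eef_rot: [-3.141, -0.0, 1.759]
force: [0.6, -0.3, -0.3]
grip_width: 0.0158
grip_force: 30.0
```

{"fn": "carry_out", "kwargs": {"motion": [[[0, 0, 0.02], 0], [[0, 0, 0.04], 0], [[0, 0, 0.055], 0], [[0, 0, 0.06], 0], [[0, 0, 0.06], 0], [[0, 0, 0.06], 0]], "force": 45}}

```text
time_s: 20.15
ee_pos: [0.4772, 0.008, 0.0489]
eef_rot: [3.141, 0.0, 1.759]
force: [2.2, 1.3, 3.4]
grip_width: 0.0157
grip_force: 45.0
```

{"fn": "carry_out", "kwargs": {"motion": [[[0, 0, 0.005], 0], [[0, 0, 0.01], 0], [[0, 0, 0.01], 0]]}}

```text
time_s: 20.45
ee_pos: [0.4771, 0.008, 0.0467]
eef_rot: [3.141, 0.0, 1.759]
force: [2.5, -1.0, 3.1]
grip_width: 0.0158
grip_force: 45.0
```

{"fn": "carry_out", "kwargs": {"motion": [[[0, 0, 0.005], 0], [[0, 0, 0.005], 0], [[0, 0, 0.005], 0]]}}

```text
time_s: 20.75
ee_pos: [0.4771, 0.008, 0.0457]
eef_rot: [3.141, 0.0, 1.759]
force: [3.8, 0.4, 2.4]
grip_width: 0.016
grip_force: 45.0
```

{"fn": "carry_out", "kwargs": {"motion": [[[0, 0, 0.005], 0], [[0, 0, 0.005], 0], [[0, 0, 0.005], 0]]}}

```text
time_s: 21.05
ee_pos: [0.4771, 0.008, 0.0456]
eef_rot: [3.141, 0.0, 1.76]
force: [-2.6, 0.7, 17.6]
grip_width: 0.0158
grip_force: 45.0
```

Force jumped to 17.6 N with z halted, so the shoulder has met the pod. I'll verify that and the flap in one look.

```bash
python3 - <<'E'
from h import *
to(.4766,.009,.0456,100.8)
o=ctrl.get_obs();p=o["ee_pos"]; M=R.from_euler('xyz',o["eef_rot"]).as_matrix()
im,d=camera("side"); C=cloud("side",d).reshape(-1,3); T=(C-p)@M; h=cv2.cvtColor(im,cv2.COLOR_BGR2HSV).reshape(-1,3)
k=(abs(T[:,0])<.035)&(abs(T[:,1])<.02)&(h[:,0]>4)&(h[:,0]<14)&(h[:,1]>170)
print(k.sum(),np.percentile(C[k],[2,50,98],axis=0).round(4))
cv2.imwrite("pics/s9.png",cv2.resize(im[150:290,240:360],None,fx=4,fy=4,interpolation=cv2.INTER_CUBIC))
E
```

```text
t 21.05 pos [0.4771 0.008  0.0456] yaw 100.81 rot [3.141 0.    1.76 ] F [-2.64  0.72 17.61] w 0.0158 g 45.00515341758728
shift/0.2 [ 0.0055 -0.0015  0.0001] turn 0.0
97 [[ 0.4723 -0.0152  0.0821]
 [ 0.4778 -0.0108  0.1109]
 [ 0.4877  0.0112  0.1177]]
```

View pics/s9.png

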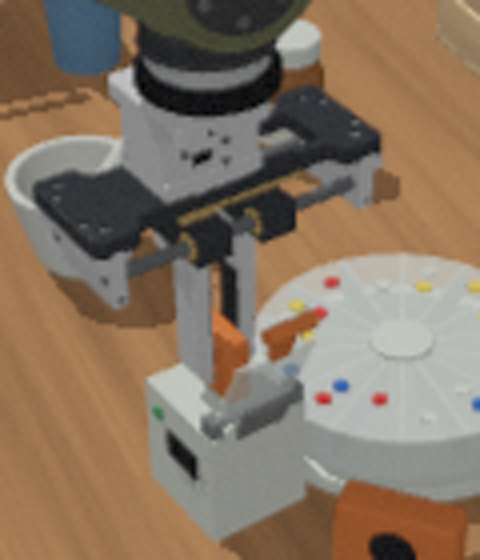

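The key's head top is at 0.1177 m (0.117 expected when home), the head sits on the pod (crop 230,360), and the flap is still back (bar at crop 290,335). I'm handing in.

```bash
python3 -c "
from station import ctrl
print(ctrl.hand_in())"
```

```text
the job is handed in; nothing more can be done
None
```

I lifted the flap onto its stop, pushed the key home until its shoulder met the pod, and handed in at about 21 s of the 64 s allowed with the key still gripped at 45 N; no verdict came back.

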